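# Put the nested wooden bowls back in their keepsake box and close it

## Robot

A 6-joint arm with a two-finger parallel gripper is mounted at the origin on the work surface. World frame = base frame: x ahead of the robot, y to its left, z up, the work surface at z = 0. Lengths are in mm, angles in rad, forces in N, time in s.
With the tool pointing down it reaches from about 275 to 750 mm from the base axis. Payload 10.2 kg.
Tool frame: the origin (TCP) lies midway between the tips of the shut fingers; the grasp point (between the pads) lies 19 mm behind it; z points along the fingers, y is the line along which they close (so a half turn about z gives the same grasp; the last joint's range is limited). The gripper opens to 85 mm and grips with 20 to 120 N. Pads are 22 mm wide; open, the fingers measure 114 mm over their backs; the gripper's body (76 mm by 85 mm) begins 54 mm behind the grasp point. The pads swing forward as they close: fully open they stand 13 mm farther back than shut.
Start: joints at [0.926, 0.313, 1.498, -0, 1.331, -0.223], TCP at [214.95, 478.986, 231.294] pointing down, gripper open.
Joint ranges: [-2.94, 2.94], [-0.97, 2.17], [0.19, 2.56], [-1.23, 4.37], [0.02, 3.11], [-2.88, 2.88]. Speed limits (rad/s): [2.39, 2.39, 3.01, 3.14, 3.14, 3.14].

## Interface

Orientations are given as a unit quaternion [w, x, y, z].
In Python, from station import env gives the robot as it stands.
- The arm moves only by the tool jog_arm, never from a script. Its argument "increments" is a list of rows, each a list of 5 numbers: the finger opening in mm, from 0 to 85.4, then the shift along the tool's x, y, z as a fraction of full scale, then the turn about the tool's z as a fraction of full scale. In form: [[claw, dx, dy, dz, roll], ...]. A call has 1 to 12 rows; each row shifts and turns the commanded pose from where the row before left it, along the tool's axes as they then stand; what a row does not reach is not made up. Full scale, the value 1, is 30 mm for a shift and 0.1 rad for a turn. A row lasts 1/12 s, in which the tool goes at most 41.7 mm and 7.16 degrees, less where a joint would pass 70% of its speed; a pose out of reach is approached as far as the arm can. A call with a number of a shift or a turn outside -1 to 1 is refused whole. A call with a gripper value outside its range is refused whole. The fingers move at their own pace and stop on an object; "grip_force" is the grip in N (left out, the last holds). Time passes only in rows, so rows that do not move let the fingers close. It gives the time, the measured TCP pose, the force, the opening and the grip force at its end, in the units of the state.
- env.get_obs(): the state, without advancing time (a new reading comes with each control period).
- env.capture(name): name is "side" or "top" or "wrist"; returns a dict with "color" (384x512x3 uint8, red, green, blue), "fx", "fy", "cx", "cy" (pixels), "extrinsics" (4x4, takes a point from camera to world coordinates). Camera axes: x right, y up, looking along -z (the intrinsics and any distortion apply to the point x, -y, -z); pixel columns grow to the right and rows downward; lengths in mm; the calibration is good to about 2 mm. The wrist camera is an equidistant fisheye: a pixel r from the principal point sees the ray r / f radians off the axis. A picture is of the moment at which its call begins. There is no depth.
- env.close_job(): hands the job in; it is judged then, once.
The state is a dict: "t": time; "qpos": joint angles; "dq": joint speeds; "joint_torque": joint torques, N m; "tool_pos": TCP position; "ee_rot": TCP orientation; "wrist_force": force on the tool from outside, world axes, zero at the start; "moment": the same for the moment, N m; "opening": opening from 0.0 (shut) to 1.0 (fully open); "gripper_force": force on a finger pad.
Only numpy, scipy, OpenCV 4.12 (cv2) and the standard library are available. Lean on these libraries where they do the work, as an engineer would, in place of code of your own. Each camera call takes 0.05 s, during which the arm holds its last target. There are 200 camera calls.

## Task

Put the set of three wooden bowls away in the open keepsake box: the largest upright on the box's floor, the middle one nested in it and the smallest nested in that, each set down gently, not dropped in. Then close the box with its loose lid, handle up, the lid's two holes over the two dowel pins and the lid flush on the rim. Leave everything else on the dresser where it stands.

Things in the scene. Friction and masses are not known exactly. Their poses are not given: they have to be found in the camera images.
- bowl_large: largest of three like turned wooden bowls: rim 104 mm across, 60 mm high, foot 68 mm across, about 240 g. Origin: centre of the underside, z up. Wall 8 mm thick, nearly upright over the top 20 mm (leans out 0.8 mm): can be pinched by the rim, one finger inside. Inner floor 18 mm above the underside.
- bowl_medium: middle of three like turned wooden bowls: rim 83 mm across, 57 mm high, foot 48 mm across, about 180 g. Origin: centre of the underside, z up. Wall 8 mm thick, nearly upright over the top 20 mm (leans out 0.8 mm): can be pinched by the rim, one finger inside. Inner floor 18 mm above the underside. Nested: foot on the larger bowl's floor, rim 15 mm above its rim, 3 mm play.
- bowl_small: smallest of three like turned wooden bowls: rim 62 mm across, 54 mm high, foot 32 mm across, about 120 g. Origin: centre of the underside, z up. Wall 8 mm thick, nearly upright over the top 20 mm (leans out 0.8 mm): can be pinched by the rim, one finger inside. Inner floor 18 mm above the underside. Nested: foot on the larger bowl's floor, rim 15 mm above its rim, 3 mm play.
- keepsake_box: open keepsake box of light wood; stands firm, does not slide: 200 mm along its x, 160 mm along its y, rim 104 mm high; walls 13 mm, floor 8 mm (174 x 134 mm, 96 mm deep inside). Origin: centre of its underside, z up. 24 x 24 mm blocks fill its inner corners +x+y and -x-y up to the rim; each carries an upright dowel pin. The nested bowls end 6 mm below the rim.
- box_floor (a point): centre of the box's inner floor, 8 mm above the box's underside; axes as the box's
- box_rim (a point): centre of the box's mouth at rim height, 104 mm above the box's underside; axes as the box's
- box_pin0 (a point): tip of the dowel pin in the box's +x+y corner, at (+76, +57) mm from the box's axis: 9 mm diameter, stands 12 mm above the rim, its upper 5 mm tapering to 5 mm
- box_pin1 (a point): tip of the like dowel pin in the box's -x-y corner, at (-76, -57) mm from the box's axis
- lid: the box's loose lid, lying flat, handle up: light-wood plate 200 x 160 x 10 mm (x, y, z), with two 13.5 mm through holes at (+76, +57) and (-76, -57) mm from its middle; on top, in the middle, a bar handle 80 mm long along x, 18 mm wide, 24 mm high (top 34 mm above the underside). About 280 g. Origin: centre of the underside, z up. Fits either way round.
- candle: bystander, loose: upright ivory candle, 40 mm across, 90 mm high; origin at the centre of its underside
- lotion: bystander, loose: upright white lotion bottle, 48 mm across, 150 mm high; origin at the centre of its underside
- cream_jar: bystander, loose: low glass cream jar, 64 mm across, 55 mm high; origin at the centre of its underside
- hairbrush: bystander, loose: hairbrush lying bristles down, 222 mm long along its x (head at +x), 60 mm wide, 30 mm high; origin under its middle
- alarm_clock: bystander, loose: small bedside clock, 45 x 110 mm, 92 mm high; origin at the centre of its underside
- mug: bystander, loose: white ceramic mug with a handle at its +y side, 80 mm across, 92 mm high; origin at the centre of its underside
Not all that is in view belongs to the job. Leave any orange or red look-alike of the bowl_large alone.

How it is judged (in metres and radians):
At the end, for the whole second after the job is handed in: Largest bowl on the box's floor (+/-3 mm), middle bowl in it and smallest in that, each 18 mm (+/-3) above the next larger one's underside, centred within 6 mm, upright within 0.05 rad. Lid handle up on the rim: height +/-3 mm, centred within 5 mm, aligned within 0.05 rad. All released, at rest (z of bowl_large in the frame of box_floor between -0.003 and 0.003 m and horizontal distance between bowl_large and keepsake_box below 0.035 m and z of bowl_medium in the frame of bowl_large between 0.015 and 0.0215 m and horizontal distance between bowl_medium and bowl_large below 0.006 m and z of bowl_small in the frame of bowl_medium between 0.015 and 0.0215 m and horizontal distance between bowl_small and bowl_medium below 0.006 m and angle between each of bowl_large, bowl_medium, bowl_small's own z axis and vertical below 0.05 rad and z of lid in the frame of box_rim between -0.003 and 0.003 m and horizontal distance between lid and keepsake_box below 0.005 m and angle between the x axis of lid and the x axis of keepsake_box, either way round below 0.05 rad and angle between lid's own z axis and vertical below 0.03 rad and linear speed of each of bowl_large, bowl_medium, bowl_small, lid below 0.02 m/s); the robot touches nothing.
It fails at once if a bowl or the lid is dropped or thrown into the box (faster than 0.8 m/s inside it or just over its rim) ((horizontal distance between bowl_large and keepsake_box below 0.06 m and z of bowl_large in the frame of keepsake_box below 0.11 m and linear speed of bowl_large above 0.8 m/s) or (horizontal distance between bowl_medium and keepsake_box below 0.06 m and z of bowl_medium in the frame of keepsake_box below 0.11 m and linear speed of bowl_medium above 0.8 m/s) or (horizontal distance between bowl_small and keepsake_box below 0.06 m and z of bowl_small in the frame of keepsake_box below 0.11 m and linear speed of bowl_small above 0.8 m/s) or (horizontal distance between lid and keepsake_box below 0.05 m and z of lid in the frame of keepsake_box below 0.135 m and linear speed of lid above 0.8 m/s)).
It fails at once if a bystander (candle, lotion bottle, cream jar, hairbrush, clock, mug) is moved by more than 20 mm (distance of any of candle, lotion, cream_jar, hairbrush, alarm_clock, mug from where it was at the start of the episode above 0.02 m).
It also fails if it takes over 72 s, if anything falls off the work surface, if the arm or the gripper's body presses on something with over 40 N, if the wrist force passes 120 N, or if a joint passes its speed limit or range.

## Working session

There is one attempt and no reset: what is moved stays moved. The work goes in short steps, Python scripts to look and compute and a tool call to move; the robot and the scene stay as the last step left them, time stands still between calls to the robot, and variables do not carry over. Pictures are saved under pics/ and viewed, at most 10 in all, crops included, and the job is handed in when it is done.

Besides the shell and the picture viewer there is one more tool, called after "Request:" in YAML: its name, and indented under it one key for each argument. jog_arm: Moves the arm, as the interface text tells. Shift numbers are shares of 30 mm and turn numbers shares of 0.1 rad, none past 1 either way. Its arguments: {"type":"object","properties":{"increments":{"type":"array"},"grip_force":{"type":"number"}},"required":["increments"]}

```bash
ls; mkdir -p pics
cat > h.py <<'E'
import numpy as np, cv2
from station import env
def cap(n,save=None):
    c=env.capture(n)
    if save: cv2.imwrite('pics/'+save,c['color'][:,:,::-1])
    return c
def ray(c,u,v):
    E=np.array(c['extrinsics'])
    x=(u-c['cx'])/c['fx'];y=(v-c['cy'])/c['fy']
    if c.get('fish'):
        r=np.hypot(x,y);s=np.sin(r)/max(r,1e-9);d=np.array([x*s,-y*s,-np.cos(r)])
    else: d=np.array([x,-y,-1.])
    return E[:3,3],E[:3,:3]@d
def onz(c,u,v,z):
    o,d=ray(c,u,v);return o+d*(z-o[2])/d[2]
def proj(c,p):
    E=np.array(c['extrinsics']);q=E[:3,:3].T@(np.array(p,float)-E[:3,3])
    x,y,z=q[0],-q[1],-q[2]
    if c.get('fish'):
        r=np.hypot(x,y);t=np.arctan2(r,z);x,y=x/r*t,y/r*t
    else: x,y=x/z,y/z
    return c['fx']*x+c['cx'],c['fy']*y+c['cy']
E
python3 - <<'E'
from h import *
for n in('top','side'):
    c=cap(n,n+'0.png');print(n,{k:c[k] for k in c if k not in('color','extrinsics')});print(np.round(c['extrinsics'],3))
a=cv2.imread('pics/top0.png');b=cv2.imread('pics/side0.png')
cv2.imwrite('pics/t.png',cv2.resize(a,(800,600)));cv2.imwrite('pics/s.png',cv2.resize(b,(800,600)))
print(env.get_obs())
E
```

```text
pics
top {'fx': 406.14666990371046, 'fy': 406.14666990371046, 'cx': 257.7820482708283, 'cy': 194.06750449582876}
[[ 2.600000e-02  9.850000e-01 -1.710000e-01  3.149860e+02]
 [-1.000000e+00  2.200000e-02 -2.200000e-02 -1.895200e+01]
 [-1.800000e-02  1.710000e-01  9.850000e-01  1.110782e+03]
 [ 0.000000e+00  0.000000e+00  0.000000e+00  1.000000e+00]]
side {'fx': 489.0136003214256, 'fy': 489.0136003214256, 'cx': 256.72991183730073, 'cy': 195.97985021533023}
[[ 7.10000e-01  4.35000e-01 -5.54000e-01 -2.51286e+02]
 [-7.04000e-01  4.62000e-01 -5.40000e-01 -7.22464e+02]
 [ 2.10000e-02  7.73000e-01  6.34000e-01  9.42881e+02]
 [ 0.00000e+00  0.00000e+00  0.00000e+00  1.00000e+00]]
{'t': 0.1, 'qpos': array([ 9.25625536e-01,  3.13398879e-01,  1.49836046e+00, -1.51052073e-05,
        1.33096803e+00, -2.23384109e-01]), 'dq': array([-0.00087419, -0.00084517, -0.00342009, -0.00065564, -0.00105043,
        0.00118523]), 'joint_torque': array([ 2.07012927e-03, -4.12893605e+01, -2.60140371e+01, -1.58265489e-04,
        2.99621192e-03,  1.77386664e-05]), 'tool_pos': array([214.80027814, 478.80314955, 230.79006627]), 'ee_rot': array([-2.32064343e-04,  2.09331740e-01,  9.77844518e-01, -5.17779254e-04]), 'wrist_force': array([-0.10049072, -0.86870514, -0.71369391]), 'moment': array([-0.0076126 ,  0.00559488, -0.01171559]), 'gripper_force': 0.0, 'opening': 1.0008405831405756}
```

View pics/t.png

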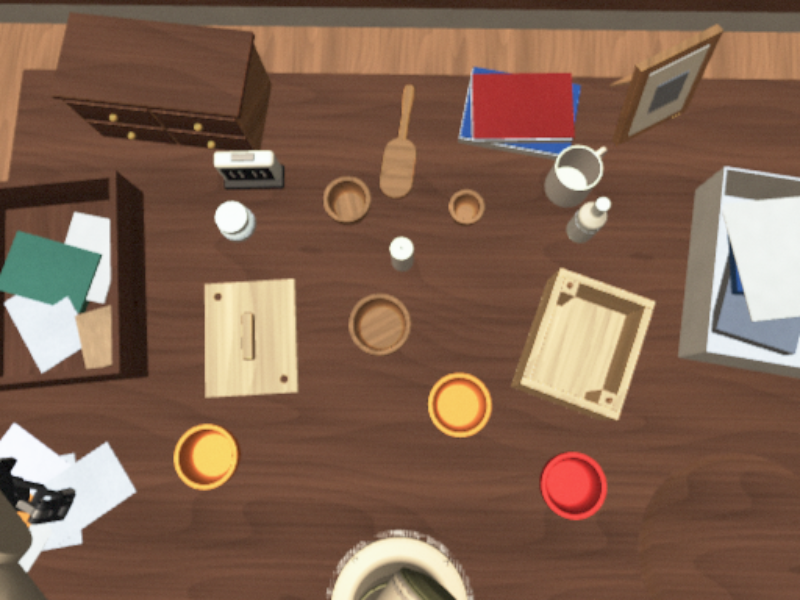

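View pics/s.png

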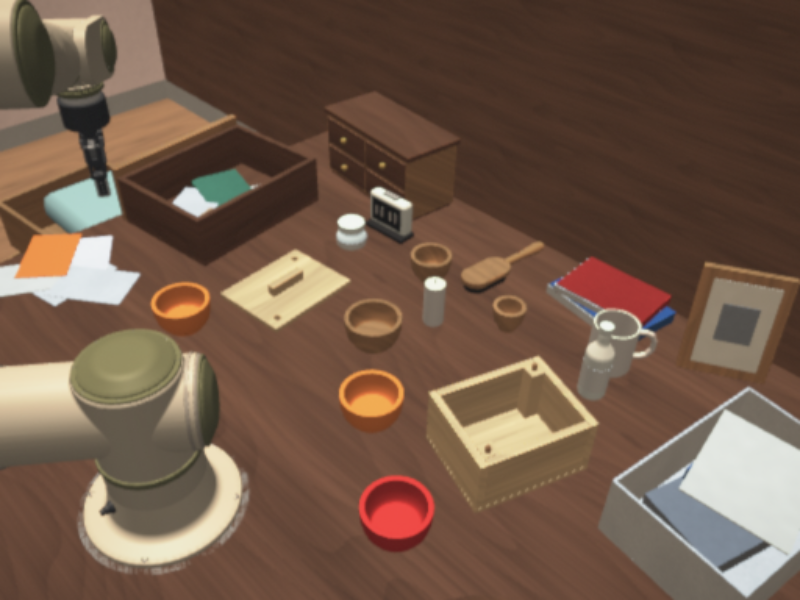

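The top view (800-px scale) has three brown bowls at (380,324), (347,200) and (466,207). Look-alikes are orange at (460,405) and (206,457) and red at (574,486), and I'll leave those. The lid is at (250,337), with holes at (217,297) and (284,379). The box is at (585,343), with pins near (569,287) and (607,398). By size and colour, the brown bowl at (380,324) is bowl_large.

Run:
```python
from h import *
c=cap('top');im=c['color'];k=1.5625
hsv=cv2.cvtColor(cv2.GaussianBlur(im,(3,3),0),cv2.COLOR_RGB2HSV)
for n,u,v in(('table',420,300),('Lrim',380,296),('Lin',380,324),('lid',230,360),('boxrim',540,310),('Lside',352,324)):
    print(n,hsv[int(v/k),int(u/k)],im[int(v/k),int(u/k)])
m=((im.astype(int).sum(2)>205)).astype(np.uint8)
m=cv2.morphologyEx(m,cv2.MORPH_CLOSE,np.ones((3,3)))
cs,_=cv2.findContours(m,cv2.RETR_EXTERNAL,cv2.CHAIN_APPROX_NONE)
for n,u,v,z in(('L',380,324,60),('M',347,200,57),('S',466,207,54),('lid',230,360,10),('box',540,310,104)):
    for q in cs:
        if cv2.pointPolygonTest(q,(u/k,v/k),False)>=0:
            if n in'LMS':
                (x,y),ax,_=cv2.fitEllipse(cv2.convexHull(q)); p=onz(c,x,y,z);s=onz(c,x+1,y,z)-p
                print(n,round(x,1),round(y,1),p.round(1),'diam',np.array(ax)*np.linalg.norm(s))
            else:
                h=cv2.convexHull(q); P=np.array([onz(c,*a[0],z)[:2] for a in h],np.float32)
                r=cv2.minAreaRect(P);print(n,r, cv2.boxPoints(r).round(0).tolist())
z0=[('pin0?',569,287,116),('pin1?',607,398,116),('h',217,297,10),('h',284,379,10)]
for n,u,v,z in z0:print(n,onz(c,u/k,v/k,z).round(1))
cv2.imwrite('pics/c1.png',cv2.resize(np.hstack([im[105:300,120:440]])[:,:,::-1],(800,488),interpolation=cv2.INTER_CUBIC))
```

```text
table [ 10 123 112] [112  77  58]
Lrim [ 14 120 164] [174 132  94]
Lin [ 14 120 185] [184 138  97]
lid [ 22  69 240] [240 222 174]
boxrim [ 16 124 138] [142 107  72]
Lside [ 14 123 168] [182 135  96]
L 157.4 193.4 [492.8 269.8  60. ] diam [1013.96139256 9604.50871076]
M 157.4 193.4 [493.3 270.6  57. ] diam [1016.8562679  9631.92973063]
S 157.4 193.4 [493.8 271.4  54. ] diam [1019.75114325 9659.35075049]
lid ((539.6934814453125, 38.04571533203125), (1083.954833984375, 1531.1378173828125), 0.019945651292800903) [[-3.0, 803.0], [-2.0, -728.0], [1082.0, -727.0], [1081.0, 804.0]]
box ((520.5048828125, 33.178466796875), (991.3919067382812, 1400.3880615234375), 0.019947754219174385) [[25.0, 733.0], [25.0, -667.0], [1016.0, -667.0], [1016.0, 734.0]]
pin0? [ 519.5 -260.2  116. ]
pin1? [ 346.2 -315.2  116. ]
h [509.6 335.7  10. ]
h [368.1 208.1  10. ]
```

View pics/c1.png

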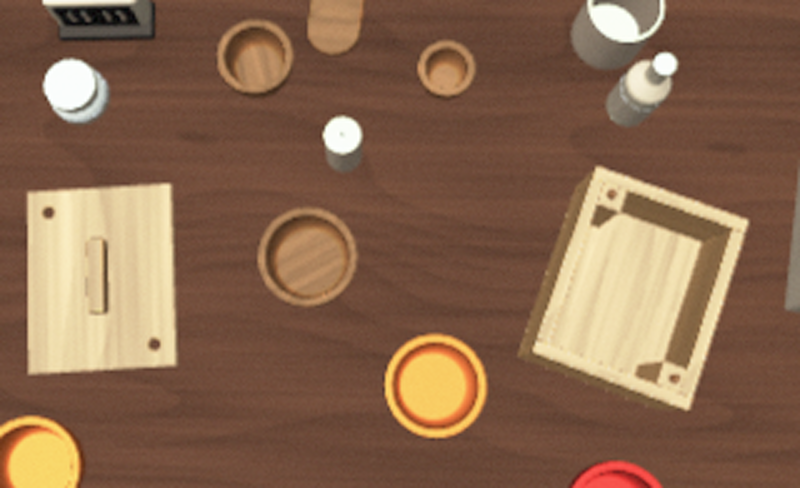

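The crop shows plain brown wood for the three bowls, the largest at crop (307,256). Box pins are at (612,193) and (674,379), and lid holes at (48,212) and (154,344). Next I'll refine these with blob centroids.

```bash
cat > meas.py <<'E'
from h import *
def blob(c,u,v,r,ch=None):
    "centroid of dark blob near (u,v), subpixel"
    im=c['color'].astype(float).sum(2); u0,v0=int(round(u)),int(round(v))
    w=im[v0-r:v0+r+1,u0-r:u0+r+1]; w=np.clip(np.median(w)*0.88-w,0,None)
    yy,xx=np.mgrid[-r:r+1,-r:r+1];return u0+(w*xx).sum()/w.sum(),v0+(w*yy).sum()/w.sum()
def bowl(c,u,v,z,th=315,r=45):
    m=(cv2.GaussianBlur(c['color'],(3,3),0).astype(int).sum(2)>th).astype(np.uint8)
    k=np.zeros_like(m);cv2.circle(k,(int(u),int(v)),r,1,-1);m*=k
    n,l,s,ce=cv2.connectedComponentsWithStats(m)
    cs,_=cv2.findContours(m,cv2.RETR_EXTERNAL,cv2.CHAIN_APPROX_NONE)
    q=max(cs,key=cv2.contourArea);h=cv2.convexHull(q)
    P=np.array([onz(c,*a[0],z)[:2] for a in h],np.float32)
    (x,y),ax,_=cv2.fitEllipse(P);return np.array([x,y]),ax
E
python3 - <<'E'
from meas import *
c=cap('top');k=1.5625
for n,u,v,z,r in(('L',380,324,60,36),('M',347,200,57,30),('S',466,207,54,20)):
    print(n,*bowl(c,u/k,v/k,z,r=r))
for n,u,v,z in(('p0',364.8,182.2,112),('p1',389.6,256.6,112),('h',139.2,189.8,10),('h',181.6,242.6,10)):
    a=blob(c,u,v,3);print(n,np.round(a,1),onz(c,*a,z).round(1))
im=c['color'];m=cv2.inRange(im,(195,165,110),(255,245,215));m=cv2.morphologyEx(m,cv2.MORPH_OPEN,np.ones((2,2)))
cs,_=cv2.findContours(m,cv2.RETR_EXTERNAL,cv2.CHAIN_APPROX_NONE)
for q in cs:
    if cv2.contourArea(q)>1500:
        for z in(104,10):
            P=np.array([onz(c,*a[0],z)[:2] for a in cv2.convexHull(q)],np.float32);r=cv2.minAreaRect(P);print(z,r)
s=cap('side');print('side check: pins,holes 800px')
E
```

```text
L [462.48937988  44.05762863] (102.85575103759766, 104.02446746826172)
M [680.94537354 108.91137695] (80.5019760131836, 82.24752807617188)
S [672.13299561 -99.86070251] (60.896060943603516, 61.3553581237793)
p0 [364.1 182.3] [ 523.8 -261.1  112. ]
p1 [389.2 255.8] [ 343.8 -318.1  112. ]
h [138.9 189.5] [511.2 335.7  10. ]
h [181.3 242.1] [369.3 209.3  10. ]
104 ((427.5469970703125, 245.09991455078125), (183.5925750732422, 144.94630432128906), 4.521858215332031)
10 ((438.05645751953125, 269.75360107421875), (200.7340545654297, 158.47947692871094), 4.5218586921691895)
104 ((431.9448547363281, -293.285888671875), (159.45103454589844, 199.80465698242188), 70.72564697265625)
10 ((442.8649597167969, -318.8995056152344), (174.3385009765625, 218.45980834960938), 70.72565460205078)
side check: pins,holes 800px
```

Every size checks out: bowls 103/81/61 mm, box 160x200, lid 200x158, hole spacing 190. The box x-axis is at -19.3° and the lid's at about 4.7°. I'll turn the tool so its y axis lies along box x (1.485 rad) and use that yaw for all three bowls.

Request:
jog_arm:
  increments:
    - [32, 0, 0, 0, 1]
    - [32, 0, 0, 0, 1]
    - [32, 0, 0, 0, 1]
    - [32, 0, 0, 0, 1]
    - [32, 0, 0, 0, 1]
    - [32, 0, 0, 0, 1]
    - [32, 0, 0, 0, 1]
    - [32, 0, 0, 0, 1]
    - [32, 0, 0, 0, 1]
    - [32, 0, 0, 0, 1]
    - [32, 0, 0, 0, 1]
    - [32, 0, 0, 0, 1]
  grip_force: 60

```text
t: 1.25
tool_pos: [214.9, 478.9, 231.2]
ee_rot: [0.0, 0.727, 0.687, -0.0]
wrist_force: [-0.1, -0.0, 0.1]
opening: 0.374
gripper_force: 0.0
```

Request:
jog_arm:
  increments:
    - [32, 0, 0, 0, 1]
    - [32, 0, 0, 0, 1]
    - [32, 0, 0, 0, 0.85]
    - [32, 0, 0, 0, 0]

```text
t: 1.58
tool_pos: [214.9, 478.9, 231.2]
ee_rot: [0.0, 0.816, 0.578, -0.0]
wrist_force: [-0.2, 0.7, -0.3]
opening: 0.373
gripper_force: 0.0
```

```bash
cat > go.py <<'E'
import sys
from h import *
from scipy.spatial.transform import Rotation as R
def st():
    o=env.get_obs();q=o['ee_rot'];return o,R.from_quat([q[1],q[2],q[3],q[0]]).as_matrix()
def to(*p,phi=None):
    "shift to world p in tool axes, in full scales"
    o,M=st();d=M.T@(np.array(p)-o['tool_pos'])/30
    ang=np.degrees(np.arctan2(M[1,1],M[0,1]))
    print('t',round(o['t'],1),'pos',o['tool_pos'].round(1),'phi',ang.round(1),'tilt',M[:,2].round(3),'need',d.round(2),'F',np.round(o['wrist_force'],1),'op',round(o['opening']*85.4,1),o['gripper_force'].round(1) if hasattr(o['gripper_force'],'round') else o['gripper_force'])
    if phi is not None: print('turn rad/0.1',round(-np.radians((phi-ang+90)%180-90)/.1,2))
if __name__=='__main__': to(*map(float,sys.argv[1:4]),phi=float(sys.argv[4]) if len(sys.argv)>4 else None)
E
python3 go.py 417.2 59.9 150 -19.3
```

```text
t 1.6 pos [214.9 478.9 231.2] phi -19.4 tilt [-0. -0. -1.] need [-10.93  11.     2.71] F [-0.2  0.7 -0.3] op 31.9 0.0
turn rad/0.1 -0.02
```

Request:
jog_arm:
  increments:
    - [32, -0.91, 0.92, 0.2, 0]
    - [32, -0.91, 0.92, 0.2, 0]
    - [32, -0.91, 0.92, 0.2, 0]
    - [32, -0.91, 0.92, 0.2, 0]
    - [32, -0.91, 0.92, 0.2, 0]
    - [32, -0.91, 0.92, 0.2, 0]
    - [32, -0.91, 0.92, 0.2, 0]
    - [32, -0.91, 0.92, 0.2, 0]
    - [32, -0.91, 0.92, 0.2, 0]
    - [32, -0.91, 0.92, 0.2, 0]
    - [32, -0.91, 0.92, 0.2, 0]
    - [32, -0.91, 0.91, 0.2, 0]

```text
t: 2.58
tool_pos: [419.8, 58.6, 159.2]
ee_rot: [0.0, 0.815, 0.58, 0.0]
wrist_force: [0.6, 0.7, 0.8]
opening: 0.371
gripper_force: 0.0
```

```bash
python3 - <<'E'
from meas import *
c=cap('wrist','w1.png');print({k:c[k] for k in c if k not in('color','extrinsics')});print(np.round(c['extrinsics'],3).tolist())
c['fish']=1
print('L rim centre predicted px',proj(c,(462.5,44.1,60)),'tip',proj(c,env.get_obs()['tool_pos']))
E
python3 go.py 417.2 59.9 41 -19.3
```

```text
{'fx': 297.3186396354542, 'fy': 297.3186396354542, 'cx': 254.79371090351086, 'cy': 188.8285988820417}
[[0.945, 0.315, 0.086, 441.552], [-0.327, 0.911, 0.25, 121.245], [0.0, -0.265, 0.964, 301.154], [0.0, 0.0, 0.0, 1.0]]
L rim centre predicted px (np.float64(307.66035208848353), np.float64(188.7218587391936)) tip (np.float64(261.81721211988025), np.float64(244.789373429609))
t 2.6 pos [422.2  53.8 158.3] phi -19.3 tilt [ 0.001 -0.002 -1.   ] need [ 0.14 -0.23  3.91] F [ 0.8 -3.3 -1.3] op 31.8 0.0
turn rad/0.1 -0.0
```

View pics/w1.png

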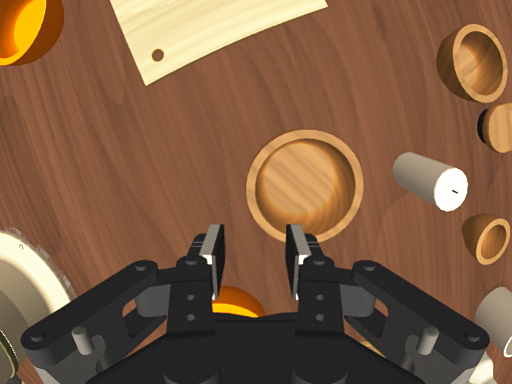

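The wrist view shows bowl_large's rim centred near (305,186), against a predicted (308,189). That agrees to about 2 mm, so I'll go down and pinch its near rim.

Request:
jog_arm:
  increments:
    - [32, 0.14, -0.23, 0.3, 0]
    - [32, 0, 0, 0.6, 0]
    - [32, 0, 0, 0.8, 0]
    - [32, 0, 0, 0.8, 0]
    - [32, 0, 0, 0.7, 0]
    - [32, 0, 0, 0.4, 0]
    - [32, 0, 0, 0.3, 0]
    - [32, 0, 0, 0, 0]
    - [32, 0, 0, 0, 0]

```text
t: 3.38
tool_pos: [414.4, 66.9, 42.5]
ee_rot: [-0.0, 0.815, 0.579, -0.0]
wrist_force: [-0.6, 0.8, 0.4]
opening: 0.373
gripper_force: 0.0
```

```bash
python3 go.py 417.2 59.9 41 -19.3
python3 - <<'E'
from meas import *
c=cap('wrist','w2.png')
E
```

```text
t 3.4 pos [414.4  66.9  42.5] phi -19.2 tilt [-0.  0. -1.] need [-0.19  0.17  0.05] F [-0.6  0.8  0.4] op 31.9 0.0
turn rad/0.1 0.02
```

View pics/w2.png

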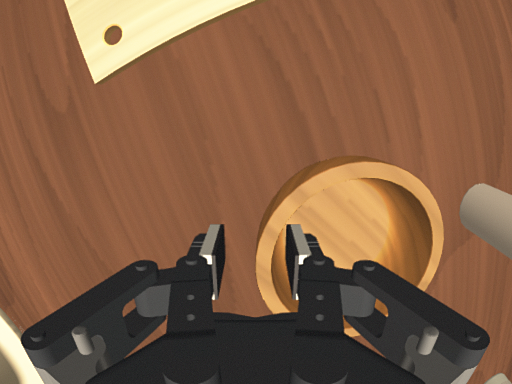

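The right finger is inside the near wall (rim about (262,255)), roughly 5 mm off centre. I'll correct that, then close and lift.

Request:
jog_arm:
  increments:
    - [32, -0.19, 0.17, 0.05, 0]
    - [32, 0, 0, 0, 0]
    - [0, 0, 0, 0, 0]
    - [0, 0, 0, 0, 0]
    - [0, 0, 0, 0, 0]
    - [0, 0, 0, 0, 0]
    - [0, 0, 0, 0, 0]
    - [0, 0, 0, -0.2, 0]
    - [0, 0, 0, -0.5, 0]
    - [0, 0, 0, -0.8, 0]
    - [0, 0, 0, 0, 0]
    - [0, 0, 0, 0, 0]

```text
t: 4.43
tool_pos: [417.4, 59.8, 86.4]
ee_rot: [0.001, 0.815, 0.579, 0.001]
wrist_force: [-1.1, 0.4, -2.9]
opening: 0.083
gripper_force: 56.1
```

```bash
python3 go.py 387.2 -277.5 195 -19.3
python3 - <<'E'
from meas import *
s=cap('side');t=cap('top','t2.png');w=cap('wrist')
o=env.get_obs()['tool_pos']; g=o[:2]+48*np.array([.944,-.33]); print('expected bowl centre',g, 'rim z',o[2]+19)
print(bowl(t,*proj(t,(*g,o[2]+19)),o[2]+19,r=42))
cv2.imwrite('pics/m.png',np.hstack([cv2.resize(x['color'][:,:,::-1],(400,300)) for x in(s,w)]))
E
```

```text
t 4.4 pos [417.4  59.8  86.4] phi -19.2 tilt [ 0.002 -0.    -1.   ] need [-10.95   2.76  -3.62] F [-1.1  0.4 -2.9] op 7.1 56.068447111174464
turn rad/0.1 0.01
expected bowl centre [461.70286294  44.04850781] rim z 103.88781896403627
(array([453.88015747,  72.21904755]), (150.3886260986328, 194.29222106933594))
```

View pics/m.png

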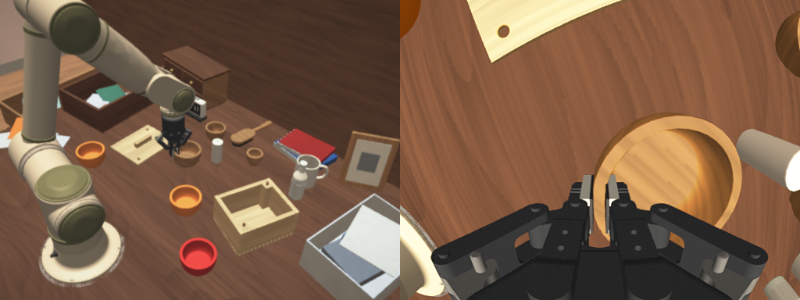

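bowl_large is pinched at its near rim (7 mm opening, 56 N) and lifted clear. Next I'll raise it and carry it over the box.

Request:
jog_arm:
  increments:
    - [0, 0, 0, -0.7, 0]
    - [0, 0, 0, -1, 0]
    - [0, 0, 0, -1, 0]
    - [0, -0.3, 0.05, -0.9, 0]
    - [0, -0.7, 0.2, -0.1, 0]
    - [0, -0.9, 0.25, 0, 0]
    - [0, -0.9, 0.25, 0, 0]
    - [0, -0.9, 0.25, 0, 0]
    - [0, -0.9, 0.25, 0, 0]
    - [0, -0.9, 0.25, 0, 0]
    - [0, -0.9, 0.25, 0, 0]
    - [0, -0.9, 0.25, 0, 0]

```text
t: 5.58
tool_pos: [400.9, -167.9, 195.7]
ee_rot: [-0.001, 0.815, 0.579, -0.0]
wrist_force: [0.6, -0.2, -2.5]
opening: 0.084
gripper_force: 56.2
```

Request:
jog_arm:
  increments:
    - [0, -0.9, 0.25, 0, 0]
    - [0, -0.9, 0.25, 0, 0]
    - [0, -0.9, 0.2, 0, 0]
    - [0, -0.6, 0.1, 0, 0]
    - [0, -0.3, 0, 0, 0]
    - [0, 0, 0, 0, 0]
    - [0, 0, 0, 0, 0]
    - [0, 0, 0, 0, 0]

```text
t: 6.25
tool_pos: [388.7, -275.4, 196.5]
ee_rot: [-0.001, 0.815, 0.579, 0.0]
wrist_force: [1.0, 0.1, -2.7]
opening: 0.087
gripper_force: 56.3
```

```bash
python3 go.py 387.4 -276 49 -19.3
python3 - <<'E'
from meas import *
w=cap('wrist');t=cap('top');w['fish']=1
for p in((520.5,-258.5,116),(343.9,-321.5,116)):print(proj(w,p),proj(t,p))
cv2.imwrite('pics/m2.png',np.hstack([cv2.resize(w['color'],(400,300)),cv2.resize(t['color'][150:300,310:510],(400,300))])[:,:,::-1])
E
```

```text
t 6.2 pos [ 388.7 -275.4  196.5] phi -19.2 tilt [-0.001  0.001 -1.   ] need [-0.04 -0.03  4.92] F [ 1.   0.1 -2.7] op 7.5 56.26173225813545
turn rad/0.1 0.02
(np.float64(401.92758035707004), np.float64(124.3398478182214)) (np.float64(363.4799936089022), np.float64(183.2800383449315))
(np.float64(222.85267380486678), np.float64(260.71209074540707)) (np.float64(391.1564418654673), np.float64(255.74015980833616))
```

View pics/m2.png

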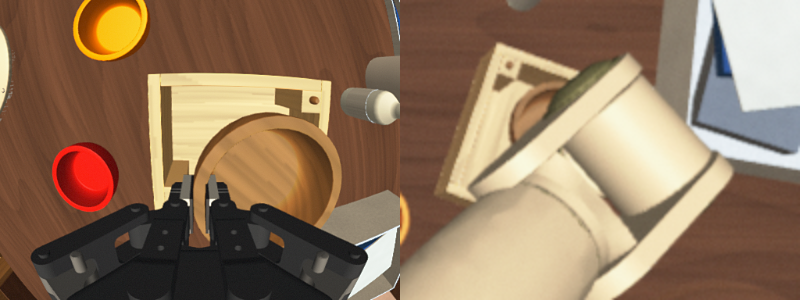

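The bowl hangs over the box. Pin 0 appears at wrist (402,128) against a predicted (402,124), so I'll lower it.

Request:
jog_arm:
  increments:
    - [0, 0, 0, 0.5, 0]
    - [0, 0, 0, 0.8, 0]
    - [0, 0, 0, 0.8, 0]
    - [0, 0, 0, 0.7, 0]
    - [0, 0, 0, 0.6, 0]
    - [0, 0, 0, 0.5, 0]
    - [0, 0, 0, 0.4, 0]
    - [0, 0, 0, 0.3, 0]
    - [0, 0, 0, 0.2, 0]
    - [0, 0, 0, 0.07, 0]
    - [0, 0, 0, 0, 0]
    - [0, 0, 0, 0, 0]

```text
t: 7.35
tool_pos: [389.0, -276.8, 51.4]
ee_rot: [0.001, 0.815, 0.579, 0.0]
wrist_force: [0.3, 1.0, -0.9]
opening: 0.079
gripper_force: 57.0
```

Request:
jog_arm:
  increments:
    - [0, 0, 0, 0.03, 0]
    - [0, 0, 0, 0.03, 0]
    - [0, 0, 0, 0, 0]
    - [0, 0, 0, 0, 0]

```text
t: 7.68
tool_pos: [388.7, -276.8, 49.7]
ee_rot: [0.0, 0.815, 0.579, -0.0]
wrist_force: [-4.3, 3.3, 6.8]
opening: 0.082
gripper_force: 59.6
```

Request:
jog_arm:
  increments:
    - [28, 0, 0, 0, 0]
    - [28, 0, 0, 0, 0]
    - [28, 0, 0, 0, 0]
    - [28, 0, 0, -0.3, 0]
    - [28, 0, 0, -0.7, 0]
    - [28, 0, 0, -1, 0]
    - [28, 0, 0, -1, 0]
    - [28, 0, 0, -1, 0]
    - [28, 0, 0, -0.9, 0]
    - [28, 0, 0, 0, 0]
    - [28, 0, 0, 0, 0]

```text
t: 8.6
tool_pos: [389.1, -277.2, 197.2]
ee_rot: [0.002, 0.815, 0.579, 0.0]
wrist_force: [-0.5, 1.4, -0.1]
opening: 0.327
gripper_force: 0.0
```

```bash
python3 go.py 645.5 121.3 190 -19.3
```

```text
t 8.6 pos [ 389.1 -277.2  197.2] phi -19.3 tilt [ 0.003 -0.003 -1.   ] need [15.36  3.69  0.22] F [-0.5  1.4 -0.1] op 27.9 0.0
turn rad/0.1 0.01
```

Request:
jog_arm:
  increments:
    - [28, 0.5, 0.1, 0, 0]
    - [28, 1, 0.24, 0, 0]
    - [28, 1, 0.24, 0, 0]
    - [28, 1, 0.24, 0, 0]
    - [28, 1, 0.24, 0, 0]
    - [28, 1, 0.24, 0, 0]
    - [28, 1, 0.24, 0, 0]
    - [28, 1, 0.24, 0, 0]
    - [28, 1, 0.24, 0, 0]
    - [28, 1, 0.24, 0, 0]
    - [28, 1, 0.24, 0, 0]
    - [28, 1, 0.24, 0, 0]

```text
t: 9.6
tool_pos: [580.3, 23.5, 194.4]
ee_rot: [-0.001, 0.815, 0.579, -0.001]
wrist_force: [-0.0, -0.1, 0.1]
opening: 0.329
gripper_force: 0.0
```

Request:
jog_arm:
  increments:
    - [28, 1, 0.24, 0, 0]
    - [28, 1, 0.24, 0, 0]
    - [28, 1, 0.24, 0.2, 0]
    - [28, 0.6, 0.2, 0.5, 0]
    - [28, 0.26, 0.1, 0.8, 0]
    - [28, 0, 0, 0.9, 0]
    - [28, 0, 0, 0, 0]
    - [28, 0, 0, 0, 0]
    - [28, 0, 0, 0, 0]

```text
t: 10.35
tool_pos: [647.5, 120.9, 125.0]
ee_rot: [0.0, 0.816, 0.579, 0.001]
wrist_force: [-1.1, 0.0, 0.3]
opening: 0.328
gripper_force: 0.0
```

```bash
python3 go.py 645.5 121.3 45 -19.3
python3 - <<'E'
from meas import *
t=cap('top','t3.png');w=cap('wrist','w3.png');w['fish']=1
print('L in box',*bowl(t,*proj(t,(434,-292.5,68)),68,th=300,r=45))
for a in((364.1,182.3),(389.2,255.8)):
    b=blob(t,*a,3);print(b,onz(t,*b,114).round(1))
print('M pred',proj(w,(680.9,108.9,57)))
print(bowl(w,*proj(w,(680.9,108.9,57)),57,th=330,r=75))
cv2.imwrite('pics/m3.png',np.hstack([cv2.resize(w['color'],(400,300)),cv2.resize(t['color'][150:300,310:510],(400,300))])[:,:,::-1])
E
```

```text
t 10.3 pos [647.5 120.9 125. ] phi -19.3 tilt [ 0.001  0.    -1.   ] need [-0.01 -0.07  2.67] F [-1.1  0.   0.3] op 28.0 0.0
turn rad/0.1 0.0
L in box [ 435.43630981 -293.04693604] (202.4073944091797, 247.03529357910156)
(np.float64(364.1473380934486), np.float64(182.327721407992)) [ 523.4 -260.7  114. ]
(np.float64(389.2339034205231), np.float64(255.78106136820927)) [ 343.7 -317.5  114. ]
M pred (np.float64(301.5238744273964), np.float64(200.26965898598763))
(array([678.42602539, 104.49846649]), (80.78071594238281, 92.63874816894531))
```

View pics/m3.png

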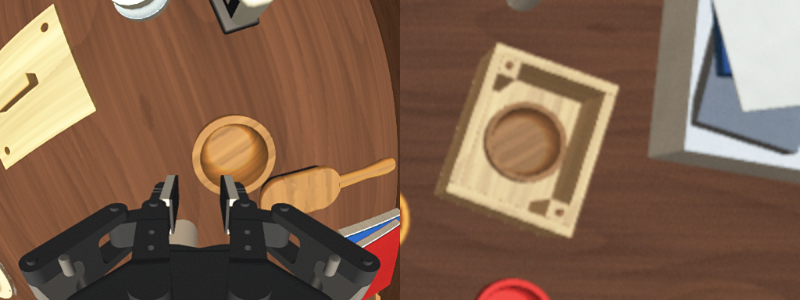

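Large bowl sits upright in the box (top crop centre (526,140)). The wrist view shows the medium bowl at (298,200), predicted (301,200), so the grasp goes ahead.

Request:
jog_arm:
  increments:
    - [28, 0, -0.09, 0.4, 0]
    - [28, 0, 0, 0.7, 0]
    - [28, 0, 0, 0.7, 0]
    - [28, 0, 0, 0.5, 0]
    - [28, 0, 0, 0.3, 0]
    - [28, 0, 0, 0.07, 0]
    - [28, 0, 0, 0, 0]
    - [28, 0, 0, 0, 0]

```text
t: 11.12
tool_pos: [645.3, 122.1, 45.3]
ee_rot: [0.001, 0.815, 0.579, 0.001]
wrist_force: [0.0, -0.9, -0.4]
opening: 0.331
gripper_force: 0.0
```

```bash
python3 go.py 645.5 121.3 45 -19.3
python3 - <<'E'
from meas import *
im=cv2.imread('pics/t3.png');t=cap('top')
s=cv2.GaussianBlur(im,(3,3),0).astype(int).sum(2)
for th in(430,470,510):
    m=(s<th).astype(np.uint8);k=np.zeros_like(m);cv2.circle(k,(373,220),25,1,-1);m*=k
    cs,_=cv2.findContours(m,cv2.RETR_EXTERNAL,cv2.CHAIN_APPROX_NONE);q=max(cs,key=cv2.contourArea)
    P=np.array([onz(t,*a[0],68)[:2] for a in q],np.float32);print(th,cv2.fitEllipse(P))
print('candle',onz(t,402/1.5625,243/1.5625,90))
E
```

```text
t 11.1 pos [645.3 122.1  45.3] phi -19.3 tilt [ 0.002 -0.    -1.   ] need [-0.02  0.02  0.01] F [ 0.  -0.9 -0.4] op 28.3 0.0
turn rad/0.1 0.01
430 ((431.791015625, -294.3517761230469), (98.38153076171875, 115.54698181152344), 176.8640594482422)
470 ((431.90460205078125, -294.2113952636719), (100.57274627685547, 116.05596160888672), 176.3325653076172)
510 ((432.02435302734375, -293.81103515625), (103.06063079833984, 117.32176971435547), 177.1927947998047)
candle [593.32649488   8.03697839  90.        ]
```

Request:
jog_arm:
  increments:
    - [0, 0, 0, 0, 0]
    - [0, 0, 0, 0, 0]
    - [0, 0, 0, 0, 0]
    - [0, 0, 0, 0, 0]
    - [0, 0, 0, 0, 0]
    - [0, 0, 0, -0.2, 0]
    - [0, 0, 0, -0.6, 0]
    - [0, 0, 0, -1, 0]
    - [0, 0, 0, -1, 0]
    - [0, 0, 0, -1, 0]
    - [0, 0, 0, -1, 0]
    - [0, 0, 0, -0.3, 0]

```text
t: 12.17
tool_pos: [645.6, 122.3, 202.0]
ee_rot: [0.002, 0.815, 0.579, 0.003]
wrist_force: [-0.7, -0.6, -0.7]
opening: 0.084
gripper_force: 58.3
```

Request:
jog_arm:
  increments:
    - [0, -0.4, -0.1, 0, 0]
    - [0, -0.9, -0.22, 0, 0]
    - [0, -0.9, -0.22, 0, 0]
    - [0, -0.9, -0.22, 0, 0]
    - [0, -0.9, -0.22, 0, 0]
    - [0, -0.9, -0.22, 0, 0]
    - [0, -0.9, -0.22, 0, 0]
    - [0, -0.9, -0.22, 0, 0]
    - [0, -0.9, -0.22, 0, 0]
    - [0, -0.9, -0.22, 0, 0]
    - [0, -0.9, -0.22, 0, 0]
    - [0, -0.9, -0.22, 0, 0]

```text
t: 13.17
tool_pos: [469.9, -145.3, 196.0]
ee_rot: [-0.001, 0.815, 0.579, -0.0]
wrist_force: [0.2, 0.2, -1.3]
opening: 0.081
gripper_force: 58.3
```

```bash
python3 go.py 398.1 -280.6 190 -19.3
```

```text
t 13.2 pos [ 469.9 -145.3  196. ] phi -19.2 tilt [-0.001  0.001 -1.   ] need [-5.05 -0.77  0.2 ] F [ 0.2  0.2 -1.3] op 7.0 58.31273958901875
turn rad/0.1 0.01
```

Request:
jog_arm:
  increments:
    - [0, -0.9, -0.13, 0, 0]
    - [0, -0.9, -0.13, 0, 0]
    - [0, -0.9, -0.13, 0, 0]
    - [0, -0.8, -0.1, 0, 0]
    - [0, -0.5, 0, 0, 0]
    - [0, -0.2, 0, 0, 0]
    - [0, 0, 0, 0, 0]
    - [0, 0, 0, 0, 0]
    - [0, 0, 0, 0, 0]

```text
t: 13.92
tool_pos: [416.1, -257.8, 196.6]
ee_rot: [-0.0, 0.815, 0.579, 0.0]
wrist_force: [0.6, -0.2, -1.7]
opening: 0.08
gripper_force: 58.3
```

```bash
python3 go.py 398.1 -280.6 100 -19.3
python3 - <<'E'
from meas import *
w=cap('wrist','w4.png');w['fish']=1
p=env.get_obs()['tool_pos'];g=p[:2]+37.5*np.array([.944,-.33]);print('M pred',g,proj(w,(*g,p[2]+12)),proj(w,(*g,p[2]+12)),'L pred',proj(w,(433.5,-293,68)))
cv2.imwrite('pics/w4b.png',w['color'][:,:,::-1])
E
```

```text
t 13.9 pos [ 416.1 -257.8  196.6] phi -19.2 tilt [-0.     0.001 -1.   ] need [-0.92 -0.32  3.22] F [ 0.6 -0.2 -1.7] op 6.8 58.306367753539234
turn rad/0.1 0.02
M pred [ 451.57910356 -270.1982957 ] (np.float64(330.0689234890875), np.float64(248.3682920716651)) (np.float64(330.0689234890875), np.float64(248.3682920716651)) L pred (np.float64(283.7610309405524), np.float64(208.47317379729114))
```

View pics/w4b.png

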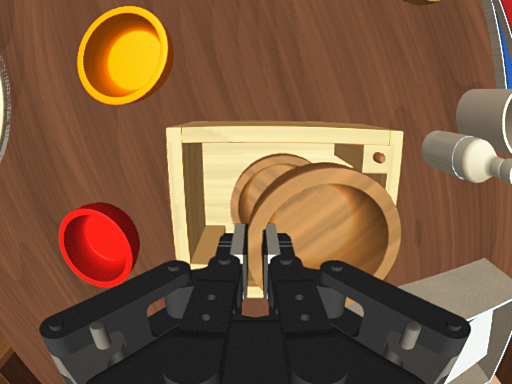

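The wrist view shows M held level (rim about (325,245)) above L (upper-left edge about (231,200)), which fits the prediction. I'll align and lower it.

Request:
jog_arm:
  increments:
    - [0, -0.5, -0.16, 0.3, 0]
    - [0, -0.42, -0.16, 0.6, 0]
    - [0, 0, 0, 0.7, 0]
    - [0, 0, 0, 0.7, 0]
    - [0, 0, 0, 0.6, 0]
    - [0, 0, 0, 0.3, 0]
    - [0, 0, 0, 0, 0]
    - [0, 0, 0, 0, 0]

```text
t: 14.63
tool_pos: [398.1, -281.5, 101.2]
ee_rot: [0.0, 0.815, 0.579, 0.0]
wrist_force: [0.0, -0.1, -1.0]
opening: 0.087
gripper_force: 58.3
```

```bash
python3 go.py 398.1 -280.6 74 -19.3
```

```text
t 14.6 pos [ 398.1 -281.5  101.2] phi -19.2 tilt [ 0. -0. -1.] need [ 0.03 -0.01  0.91] F [ 0.  -0.1 -1. ] op 7.5 58.28096448560245
turn rad/0.1 0.02
```

Request:
jog_arm:
  increments:
    - [0, 0.02, 0, 0.2, 0]
    - [0, 0, 0, 0.3, 0]
    - [0, 0, 0, 0.2, 0]
    - [0, 0, 0, 0.1, 0]
    - [0, 0, 0, 0.1, 0]
    - [0, 0, 0, 0, 0]
    - [0, 0, 0, 0, 0]

```text
t: 15.22
tool_pos: [397.9, -281.2, 73.8]
ee_rot: [-0.0, 0.815, 0.579, -0.0]
wrist_force: [-0.8, -0.5, -1.5]
opening: 0.085
gripper_force: 58.3
```

Request:
jog_arm:
  increments:
    - [0, 0, 0, 0.04, 0]
    - [0, 0, 0, 0.04, 0]
    - [0, 0, 0, 0, 0]
    - [0, 0, 0, 0, 0]

```text
t: 15.55
tool_pos: [397.9, -281.2, 71.5]
ee_rot: [0.0, 0.815, 0.579, 0.0]
wrist_force: [0.2, -0.2, -0.6]
opening: 0.08
gripper_force: 58.4
```

Request:
jog_arm:
  increments:
    - [0, 0, 0, 0.03, 0]
    - [0, 0, 0, 0, 0]
    - [0, 0, 0, 0, 0]

```text
t: 15.8
tool_pos: [397.9, -281.2, 71.2]
ee_rot: [0.0, 0.815, 0.579, -0.0]
wrist_force: [-3.3, 2.7, 6.9]
opening: 0.079
gripper_force: 59.5
```

Request:
jog_arm:
  increments:
    - [24, 0, 0, 0, 0]
    - [24, 0, 0, 0, 0]
    - [24, 0, 0, 0, 0]
    - [24, 0, 0, -0.3, 0]
    - [24, 0, 0, -0.7, 0]
    - [24, 0, 0, -1, 0]
    - [24, 0, 0, -1, 0]
    - [24, 0, 0, -0.9, 0]
    - [24, 0, 0, 0, 0]
    - [24, 0, 0, 0, 0]

```text
t: 16.63
tool_pos: [398.2, -281.5, 188.9]
ee_rot: [0.002, 0.815, 0.579, 0.0]
wrist_force: [-0.7, -0.3, -1.2]
opening: 0.279
gripper_force: 0.0
```

```bash
python3 go.py 646.6 -91 185 -19.3
```

```text
t 16.6 pos [ 398.2 -281.5  188.9] phi -19.2 tilt [ 0.002 -0.002 -1.   ] need [8.72 5.72 0.13] F [-0.7 -0.3 -1.2] op 23.8 0.0
turn rad/0.1 0.01
```

Request:
jog_arm:
  increments:
    - [24, 0.5, 0.3, 0, 0]
    - [24, 0.9, 0.6, 0, 0]
    - [24, 0.9, 0.6, 0, 0]
    - [24, 0.9, 0.6, 0, 0]
    - [24, 0.9, 0.6, 0, 0]
    - [24, 0.9, 0.6, 0, 0]
    - [24, 0.9, 0.6, 0, 0]
    - [24, 0.9, 0.6, 0, 0]
    - [24, 0.9, 0.6, 0, 0]
    - [24, 0.7, 0.45, 0, 0]
    - [24, 0.3, 0.17, 0, 0]
    - [24, 0, 0, 0, 0]

```text
t: 17.63
tool_pos: [646.5, -89.3, 185.4]
ee_rot: [-0.001, 0.815, 0.58, -0.001]
wrist_force: [-0.8, 0.3, -0.8]
opening: 0.284
gripper_force: 0.0
```

Request:
jog_arm:
  increments:
    - [24, 0, 0, 0.5, 0]
    - [24, 0, 0, 0.8, 0]
    - [24, 0, 0, 0.7, 0]
    - [24, 0, 0, 0, 0]
    - [24, 0, 0, 0, 0]
    - [24, 0, 0, 0, 0]

```text
t: 18.13
tool_pos: [646.1, -91.9, 128.8]
ee_rot: [0.001, 0.816, 0.579, 0.0]
wrist_force: [0.8, -0.7, 0.7]
opening: 0.285
gripper_force: 0.0
```

```bash
python3 go.py 646.6 -91 42 -19.3
python3 - <<'E'
from meas import *
t=cap('top','t5.png');w=cap('wrist','w5.png');w['fish']=1
u,v=proj(w,(672.1,-99.9,54));print('pred',u,v)
m=(cv2.GaussianBlur(w['color'],(3,3),0).astype(int).sum(2))
im=w['color'].astype(int)
sat=im[...,0]-im[...,2]
for th in(60,75,90):
    k=np.zeros(m.shape,np.uint8);cv2.circle(k,(int(u),int(v)),60,1,-1);mm=((sat>th)&(m>260)).astype(np.uint8)*k
    mm=cv2.morphologyEx(mm,cv2.MORPH_OPEN,np.ones((3,3)))
    cs,_=cv2.findContours(mm,cv2.RETR_EXTERNAL,cv2.CHAIN_APPROX_NONE);q=max(cs,key=cv2.contourArea)
    P=np.array([onz(w,*a[0],54)[:2] for a in q],np.float32);print(th,cv2.boundingRect(q),cv2.minEnclosingCircle(P))
E
```

```text
t 18.1 pos [646.1 -91.9 128.8] phi -19.3 tilt [ 0.001 -0.001 -1.   ] need [0.03 0.   2.89] F [ 0.8 -0.7  0.7] op 24.3 0.0
turn rad/0.1 0.0
pred 289.7016752879781 196.1449233491785
60 (230, 137, 119, 118) ((672.2479858398438, -102.78491973876953), 49.15977478027344)
75 (234, 142, 95, 113) ((656.5342407226562, -98.86695098876953), 45.87716293334961)
90 (249, 157, 79, 76) ((670.6913452148438, -99.97368621826172), 31.56871795654297)
```

Request:
jog_arm:
  increments:
    - [24, 0.03, -0.02, 0.4, 0]
    - [24, 0, 0, 0.7, 0]
    - [24, 0, 0, 0.7, 0]
    - [24, 0, 0, 0.6, 0]
    - [24, 0, 0, 0.4, 0]
    - [24, 0, 0, 0.09, 0]
    - [24, 0, 0, 0, 0]
    - [24, 0, 0, 0, 0]

```text
t: 18.9
tool_pos: [646.2, -90.4, 41.8]
ee_rot: [0.001, 0.815, 0.579, 0.0]
wrist_force: [0.0, -0.9, 0.3]
opening: 0.277
gripper_force: 0.0
```

Request:
jog_arm:
  increments:
    - [0, 0, 0, 0, 0]
    - [0, 0, 0, 0, 0]
    - [0, 0, 0, 0, 0]
    - [0, 0, 0, 0, 0]
    - [0, 0, 0, 0, 0]
    - [0, 0, 0, -0.2, 0]
    - [0, 0, 0, -0.6, 0]
    - [0, 0, 0, -1, 0]
    - [0, 0, 0, -1, 0]
    - [0, 0, 0, -1, 0]
    - [0, 0, 0, -1, 0]
    - [0, 0, 0, -0.3, 0]

```text
t: 19.9
tool_pos: [646.7, -90.5, 199.0]
ee_rot: [0.003, 0.815, 0.579, 0.002]
wrist_force: [0.4, 0.1, 0.0]
opening: 0.09
gripper_force: 57.1
```

```bash
python3 - <<'E'
from meas import *
t=cap('top')
im=cv2.imread('pics/t5.png')
s=cv2.GaussianBlur(im,(3,3),0).astype(int).sum(2)
import sys
v,u=np.mgrid[0:384,0:512]
# bowl M rim (z83): print horizontal/vertical profiles through expected centre
cu,cv_=proj(t,(433.5,-293.5,83));print(cu,cv_)
print('row',s[int(round(cv_)),int(cu)-26:int(cu)+27]);print('col',s[int(cv_)-26:int(cv_)+27,int(round(cu))])
E
python3 go.py 408 -284.1 195 -19.3
```

```text
374.93787390916185 219.90334571914778
row [525 550 536 431 320 316 352 360 344 290 256 304 349 345 329 322 333 352
 361 364 366 375 384 378 363 350 341 347 361 370 365 354 338 316 291 268
 248 229 215 223 268 321 344 352 388 443 429 346 288 272 264 255 251]
col [473 520 529 529 529 529 519 483 419 355 311 304 324 316 257 196 192 227
 264 306 341 361 363 360 353 351 349 347 344 341 341 338 338 341 345 353
 357 347 314 281 299 345 345 298 272 310 360 402 463 517 536 536 539]
t 19.9 pos [646.7 -90.5 198.4] phi -19.2 tilt [ 0.006 -0.002 -1.   ] need [-8.72 -5.39  0.08] F [-0.6 -0.7  0.1] op 7.8 57.13283363962546
turn rad/0.1 0.01
```

Request:
jog_arm:
  increments:
    - [0, -0.4, -0.24, 0, 0]
    - [0, -0.8, -0.5, 0, 0]
    - [0, -0.8, -0.5, 0, 0]
    - [0, -0.8, -0.5, 0, 0]
    - [0, -0.8, -0.5, 0, 0]
    - [0, -0.8, -0.5, 0, 0]
    - [0, -0.8, -0.5, 0, 0]
    - [0, -0.8, -0.5, 0, 0]
    - [0, -0.8, -0.5, 0, 0]
    - [0, -0.8, -0.5, 0, 0]
    - [0, -0.8, -0.5, 0, 0]
    - [0, -0.32, -0.16, 0, 0]

```text
t: 20.95
tool_pos: [403.8, -284.8, 192.2]
ee_rot: [-0.002, 0.816, 0.578, -0.001]
wrist_force: [-0.1, 0.4, -1.8]
opening: 0.09
gripper_force: 57.2
```

Request:
jog_arm:
  increments:
    - [0, 0, 0, 0.2, 0]
    - [0, 0, 0, 0.5, 0]
    - [0, 0, 0, 0.6, 0]
    - [0, 0, 0, 0.5, 0]
    - [0, 0, 0, 0.2, 0]
    - [0, 0, 0, 0, 0]
    - [0, 0, 0, 0, 0]

```text
t: 21.53
tool_pos: [406.9, -283.4, 133.7]
ee_rot: [-0.0, 0.815, 0.579, 0.0]
wrist_force: [-0.4, -0.3, -0.9]
opening: 0.093
gripper_force: 57.2
```

```bash
python3 go.py 407.9 -284.6 89 -19.3
```

```text
t 21.5 pos [ 406.9 -283.4  133.7] phi -19.2 tilt [-0.  0. -1.] need [-0.03  0.05  1.49] F [-0.4 -0.3 -0.9] op 7.9 57.1699377335608
turn rad/0.1 0.02
```

Request:
jog_arm:
  increments:
    - [0, -0.03, 0.05, 0.1, 0]
    - [0, 0, 0, 0.3, 0]
    - [0, 0, 0, 0.4, 0]
    - [0, 0, 0, 0.3, 0]
    - [0, 0, 0, 0.2, 0]
    - [0, 0, 0, 0.16, 0]
    - [0, 0, 0, 0.04, 0]
    - [0, 0, 0, 0.04, 0]
    - [0, 0, 0, 0, 0]
    - [0, 0, 0, 0, 0]

```text
t: 22.37
tool_pos: [407.7, -285.3, 87.9]
ee_rot: [0.0, 0.815, 0.579, 0.0]
wrist_force: [0.9, 0.3, -1.0]
opening: 0.093
gripper_force: 57.2
```

Request:
jog_arm:
  increments:
    - [0, 0, 0, 0.03, 0]
    - [0, 0, 0, 0, 0]
    - [0, 0, 0, 0, 0]

```text
t: 22.62
tool_pos: [407.6, -285.2, 86.8]
ee_rot: [0.0, 0.815, 0.579, 0.0]
wrist_force: [-0.9, 0.4, -0.8]
opening: 0.091
gripper_force: 57.2
```

Request:
jog_arm:
  increments:
    - [0, 0, 0, 0.03, 0]
    - [0, 0, 0, 0, 0]
    - [0, 0, 0, 0, 0]

```text
t: 22.87
tool_pos: [407.6, -285.3, 86.6]
ee_rot: [0.0, 0.815, 0.579, -0.0]
wrist_force: [-2.7, 1.7, 6.6]
opening: 0.093
gripper_force: 58.2
```

Request:
jog_arm:
  increments:
    - [24, 0, 0, 0, 0]
    - [24, 0, 0, 0, 0]
    - [24, 0, 0, 0, 0]
    - [24, 0, 0, -0.3, 0]
    - [24, 0, 0, -0.7, 0]
    - [24, 0, 0, -1, 0]
    - [24, 0, 0, -1, 0]
    - [24, 0, 0, -0.9, 0]
    - [24, 0, 0, 0, 0]
    - [24, 0, 0, 0, 0]

```text
t: 23.7
tool_pos: [407.9, -285.5, 204.3]
ee_rot: [0.002, 0.815, 0.579, 0.0]
wrist_force: [0.1, 0.1, -0.3]
opening: 0.284
gripper_force: 0.0
```

```bash
python3 go.py 440 271.5 200 -85.3
```

```text
t 23.7 pos [ 407.9 -285.5  204.3] phi -19.2 tilt [ 0.002 -0.002 -1.   ] need [17.88 -5.11  0.1 ] F [ 0.1  0.1 -0.3] op 24.3 0.0
turn rad/0.1 11.53
```

Contact came at the expected height (86.6), so S is nested and released. Moving to the lid.

Request:
jog_arm:
  increments:
    - [50, 0.5, -0.14, 0, 0]
    - [50, 0.95, -0.28, 0, 0]
    - [50, 0.95, -0.28, 0, 0]
    - [50, 0.95, -0.28, 0, 0]
    - [50, 0.95, -0.28, 0, 0]
    - [50, 0.95, -0.28, 0, 0]
    - [50, 0.95, -0.28, 0, 0]
    - [50, 0.95, -0.28, 0, 0]
    - [50, 0.95, -0.28, 0, 0]
    - [50, 0.95, -0.28, 0, 0]
    - [50, 0.95, -0.28, 0, 0]
    - [50, 0.95, -0.28, 0, 0]

```text
t: 24.7
tool_pos: [423.4, 59.0, 201.7]
ee_rot: [-0.001, 0.815, 0.579, -0.001]
wrist_force: [0.6, -0.6, 0.5]
opening: 0.584
gripper_force: 0.0
```

Request:
jog_arm:
  increments:
    - [50, 0.95, -0.28, 0, 0]
    - [50, 0.95, -0.28, 0, 0]
    - [50, 0.95, -0.28, 0, 0]
    - [50, 0.95, -0.28, 0, 0]
    - [50, 0.95, -0.28, 0, 0]
    - [50, 0.95, -0.28, 0, 0]
    - [50, 0.95, -0.28, 0, 0]
    - [50, 0.5, -0.1, 0, 0]
    - [50, 0, 0, 0, 1]
    - [50, 0, 0, 0, 1]
    - [50, 0, 0, 0, 1]
    - [50, 0, 0, 0, 1]

```text
t: 25.7
tool_pos: [435.7, 280.1, 201.4]
ee_rot: [-0.0, 0.915, 0.403, -0.002]
wrist_force: [0.0, 0.1, -0.2]
opening: 0.586
gripper_force: 0.0
```

Request:
jog_arm:
  increments:
    - [50, 0, 0, 0, 1]
    - [50, 0, 0, 0, 1]
    - [50, 0, 0, 0, 1]
    - [50, 0, 0, 0, 1]
    - [50, 0, 0, 0, 1]
    - [50, 0, 0, 0, 1]
    - [50, 0, 0, 0, 1]
    - [50, 0, 0, 0, 0.5]
    - [50, 0, 0, 0, 0]
    - [50, 0, 0, 0, 0]

```text
t: 26.53
tool_pos: [436.2, 279.9, 201.9]
ee_rot: [0.0, 0.999, 0.043, -0.001]
wrist_force: [-0.8, 0.5, 0.2]
opening: 0.588
gripper_force: 0.0
```

```bash
python3 go.py 440 271.5 120 -85.3
python3 - <<'E'
from meas import *
t=cap('top','t6.png');w=cap('wrist','w6.png');w['fish']=1
for h in((511.2,335.7,10),(369.3,209.3,10)):
    u,v=proj(w,h);print('pred',u,v)
    try:
        b=blob(w,u,v,9);print(b,onz(w,*b,10).round(1))
    except Exception as e:print(e)
s=t['color'].astype(int).sum(2);cu,cv_=proj(t,(433.4,-294,98));print(cu,cv_)
print('row',s[int(round(cv_)),int(cu)-26:int(cu)+27]);print('col',s[int(cv_)-26:int(cv_)+27,int(round(cu))])
E
```

```text
t 26.5 pos [436.2 279.9 201.9] phi -85.0 tilt [-0.002 -0.001 -1.   ] need [0.11 0.29 2.73] F [-0.8  0.5  0.2] op 50.2 0.0
turn rad/0.1 0.05
pred 210.11471058364154 98.31599251827461
(np.float64(210.69897924158653), np.float64(98.99023335392805)) [510.5 335.   10. ]
pred 306.780971425491 226.26583878771822
(np.float64(308.6943509300638), np.float64(229.69629133557424)) [364.9 206.2  10. ]
376.74236606925353 219.2945037245437
row [638 520 291 365 418 414 423 344 243 378 423 394 380 293 282 399 432 416
 454 457 453 450 451 446 449 449 440 443 442 413 385 359 325 295 273 242
 350 401 402 399 405 402 412 549 599 425 317 327 311 302 294 302 299]
col [458 593 596 594 595 598 608 613 539 411 399 371 344 376 366 366 405 342
 227 236 259 300 343 390 417 440 443 450 460 458 464 455 450 419 362 319
 378 455 443 365 345 427 422 357 325 433 441 455 547 627 632 633 630]
```

Run:
```python
from meas import *
w=cap('wrist');w['fish']=1
s=w['color'].astype(int).sum(2)
for u,v in((210.7,99),(308.7,229.7)):
    m=(s<480).astype(np.uint8);m[:int(v)-14]=0;m[int(v)+15:]=0;m[:,:int(u)-14]=0;m[:,int(u)+15:]=0
    n,l,st,ce=cv2.connectedComponentsWithStats(m)
    for i in range(1,n):print(st[i],ce[i].round(1),onz(w,*ce[i],10).round(1))
# lid edges + handle from top frame
im=cv2.imread('pics/t3.png')[:,:,::-1];t=cap('top')
m=cv2.inRange(np.ascontiguousarray(im),(195,165,110),(255,245,215))
n,l,st,ce=cv2.connectedComponentsWithStats(m);i=l[230,147];q=cv2.findContours((l==i).astype(np.uint8),0,1)[0][0]
r=cv2.minAreaRect(np.array([onz(t,a[0][0],a[0][1],10)[:2] for a in q],np.float32));print(r)
```

```text
[205  94  12  11 105] [210.6  99. ] [510.7 335.1  10. ]
[302 222  21  22 368] [311.7 233.9] [359.7 201.6  10. ]
((522.9288330078125, 265.18609619140625), (294.38409423828125, 747.1209106445312), 88.20325469970703)
```

Nest check from pixel profiles: all three bowls are concentric with the prediction to about 1 mm. The lid hole from the wrist camera (510.7,335.1) agrees with the top view (511.2,335.7), so the lid centre is (440.1,272.2).

Request:
jog_arm:
  increments:
    - [50, 0.12, 0.27, 0.5, 0.05]
    - [50, 0, 0, 0.9, 0]
    - [50, 0, 0, 0.9, 0]
    - [50, 0, 0, 0.9, 0]
    - [50, 0, 0, 0.9, 0]
    - [50, 0, 0, 0.6, 0]
    - [50, 0, 0, 0, 0]
    - [50, 0, 0, 0, 0]

```text
t: 27.4
tool_pos: [441.2, 271.9, 61.8]
ee_rot: [0.0, 0.999, 0.04, -0.001]
wrist_force: [0.6, -0.5, 0.9]
opening: 0.588
gripper_force: 0.0
```

```bash
python3 go.py 440.1 272.2 15 -85.3
```

```text
t 27.4 pos [441.2 271.9  61.8] phi -85.4 tilt [-0.001 -0.    -1.   ] need [-0.03 -0.01  1.56] F [ 0.6 -0.5  0.9] op 50.2 0.0
turn rad/0.1 -0.02
```

Request:
jog_arm:
  increments:
    - [50, -0.03, -0.01, 0.4, 0]
    - [50, 0, 0, 0.5, 0]
    - [50, 0, 0, 0.4, 0]
    - [50, 0, 0, 0.24, 0]
    - [50, 0, 0, 0, 0]
    - [50, 0, 0, 0, 0]
    - [0, 0, 0, 0, 0]
    - [0, 0, 0, 0, 0]
    - [0, 0, 0, 0, 0]
    - [0, 0, 0, 0, 0]
    - [0, 0, 0, 0, 0]
    - [0, 0, 0, 0, 0]
  grip_force: 80

```text
t: 28.4
tool_pos: [440.9, 272.3, 16.7]
ee_rot: [-0.0, 0.999, 0.04, 0.001]
wrist_force: [-1.7, -1.0, 7.2]
opening: 0.187
gripper_force: 79.3
```

Request:
jog_arm:
  increments:
    - [0, 0, 0, -0.2, 0]
    - [0, 0, 0, -0.5, 0]
    - [0, 0, 0, -0.8, 0]
    - [0, 0, 0, -1, 0]
    - [0, 0, 0, -1, 0]
    - [0, 0, 0, -1, 0]
    - [0, 0, 0, -1, 0]
    - [0, 0, 0, -0.5, 0]
    - [0, 0, 0, 0, 0]
    - [0, 0, 0, 0, 0]

```text
t: 29.23
tool_pos: [440.2, 272.1, 195.5]
ee_rot: [-0.0, 0.999, 0.04, 0.0]
wrist_force: [-0.9, -0.3, -4.2]
opening: 0.192
gripper_force: 78.5
```

```bash
python3 go.py 433 -291.5 190 -109.3
python3 - <<'E'
from meas import *
w=cap('wrist','w7.png');w['fish']=1
t=cap('top','t7.png')
from go import st
o,M=st();p=o['tool_pos'];ex=-M[:,0] if M[0,0]<0 else M[:,0];ey=np.array([-ex[1],ex[0],0]);zt=p[2]-15+10
s=w['color'].astype(int).sum(2)
for sg in(1,-1):
    h=p+sg*(76*ex+57*ey);h[2]=zt;u,v=proj(w,h);print('hole pred',h.round(1),round(u,1),round(v,1))
    m=(s<480).astype(np.uint8);R_=22;k=np.zeros_like(m);cv2.circle(k,(int(u),int(v)),R_,1,-1);m*=k
    n,l,q,ce=cv2.connectedComponentsWithStats(m)
    for i in range(1,n):
        if q[i][4]>30:print(q[i],ce[i].round(1),onz(w,*ce[i],zt).round(1))
E
```

```text
t 29.2 pos [440.2 272.1 195.5] phi -85.4 tilt [ 0.  0. -1.] need [-1.74 18.71  0.18] F [-0.9 -0.3 -4.2] op 16.4 78.46781373023987
turn rad/0.1 4.17
hole pred [510.9 334.8 189. ] 143.2 96.4
[ 121   74   44   45 1470] [142.6  95.9] [511.1 335.1 189. ]
hole pred [368.4 209.  189. ] 337.5 333.9
[ 315  311   45   45 1517] [337. 333.] [369.3 209.6 189. ]
```

```bash
cat > lid.py <<'E'
from meas import *
from go import st
def holes(w,off=16.7):
    o,M=st();p=o['tool_pos'];ex=-M[:,0] if M[0,0]<0 else M[:,0];ey=np.array([-ex[1],ex[0],0]);zt=p[2]-off+10
    g=cv2.cvtColor(w['color'],cv2.COLOR_RGB2GRAY);out=[]
    for sg in(1,-1):
        h=p+sg*(76*ex+57*ey);h[2]=zt;u,v=map(round,proj(w,h));r=24
        win=np.ascontiguousarray(g[v-r:v+r+1,u-r:u+r+1]);th,m=cv2.threshold(win,0,255,cv2.THRESH_BINARY_INV+cv2.THRESH_OTSU)
        n,l,q,ce=cv2.connectedComponentsWithStats(m);i=l[min(r,l.shape[0]-1),min(r,l.shape[1]-1)]
        c=ce[i]+[u-r,v-r];P=onz(w,*c,zt);d=P-p
        print('px',c.round(1),'th',th,'stat',q[i],'rel along ex,ey',(d@ex).round(1),(d@ey).round(1),'want',sg*76,sg*57)
if __name__=='__main__':
    w=cap('wrist');w['fish']=1;holes(w)
E
python3 lid.py
```

```text
px [145.3  97.9] th 110.0 stat [ 15  15  24  25 458] rel along ex,ey 74.5 55.7 want 76 57
px [335.7 335.1] th 26.0 stat [   0    0   49   49 2026] rel along ex,ey -78.2 -56.2 want -76 -57
```

Run:
```python
from meas import *
from go import st
w=cap('wrist');o,M=st()
T=np.eye(4);T[:3,:3]=M;T[:3,3]=o['tool_pos'];rel=np.linalg.inv(T)@np.array(w['extrinsics'])
a=np.radians(-19.25);y=np.array([np.cos(a),np.sin(a),0]);x=np.array([-y[1],y[0],0])
T2=np.eye(4);T2[:3,:3]=np.c_[x,y,[0,0,-1]];T2[:3,3]=[416.1,-257.8,196.6]
w['extrinsics']=T2@rel;w['fish']=1
im=cv2.imread('pics/w4.png');w['color']=im
ax=np.array([.944,-.3305]);ay=np.array([.3305,.944])
g=im.astype(int).sum(2);print(g[145:171,364:396:2])
for z in(104,110,116):
    P=onz(w,379,157,z);print(z,P.round(1),'centre',(P[:2]-76*ax-57*ay).round(1))
# rim corners in w4: far edge top-left (168,128), top right (403,131)
for u,v,sx,sy in((168,128,-100,80),(403,131,100,80)):
    P=onz(w,u,v,104);print(P.round(1),'centre',(P[:2]-sx*ax-sy*ay).round(1))
# rim rect again on t6 (unshadowed)
t=cap('top');im=cv2.imread('pics/t6.png')[:,:,::-1];g=im.astype(int).sum(2)
m=((g>440)).astype(np.uint8);k=np.zeros_like(m);k[165:275,325:425]=1;m*=k
for th in(440,500):
    mm=((g>th).astype(np.uint8)*k);q=max(cv2.findContours(mm,0,1)[0],key=cv2.contourArea)
    print(th,cv2.minAreaRect(np.array([onz(t,*b[0],104)[:2] for b in q],np.float32)))
print(g[174:191,356:374])
print(g[248:264,381:398])
```

```text
[[648 670 668 662 657 647 637 627 620 612 599 583 502 625 623 643]
 [653 672 667 668 664 665 663 665 663 665 664 668 667 635 621 643]
 [635 661 657 656 659 659 661 659 660 664 661 666 662 631 622 643]
 [627 656 651 652 654 649 653 653 653 653 653 656 656 635 620 649]
 [625 655 655 652 646 652 651 647 647 651 648 653 652 633 618 647]
 [627 650 649 648 649 654 658 658 650 648 648 649 642 627 624 649]
 [633 645 646 642 645 650 638 650 663 654 646 646 639 626 626 649]
 [625 636 638 635 639 603 375 313 596 659 645 640 636 628 620 646]
 [649 637 632 633 645 440 239 246 313 514 644 634 631 631 619 650]
 [658 639 635 634 656 243 251 278 297 307 628 637 633 630 626 650]
 [659 641 636 638 620 203 257 283 317 337 450 642 636 628 622 658]
 [665 640 637 644 554 203 269 303 334 385 386 643 639 629 625 654]
 [663 645 643 647 550 200 260 300 355 420 429 655 628 631 623 655]
 [651 642 640 645 599 184 258 305 370 429 413 654 613 625 627 654]
 [650 635 634 640 653 163 229 271 390 429 413 648 614 629 627 658]
 [648 635 632 636 653 260 199 239 384 439 420 642 606 626 629 655]
 [646 631 630 631 643 557 20
[... 2810 characters left out ...]
398 601 635 625 589 532 506 513 537 608 615 604 602 583 588]
 [334 335 468 613 633 621 528 340 291 335 390 577 608 603 591 588 595]
 [334 358 567 622 626 618 493 322 305 380 394 578 583 586 580 596 600]
 [385 398 596 630 625 621 554 439 382 404 505 584 583 584 586 594 603]
 [555 507 567 584 599 614 620 576 538 536 602 581 579 588 587 599 619]
 [638 603 573 567 602 614 598 602 612 628 624 560 577 595 595 599 624]
 [625 627 631 640 627 621 599 606 611 623 616 600 594 593 594 610 604]
 [626 630 628 629 633 627 634 630 620 607 577 549 581 593 600 607 509]
 [617 616 611 624 627 631 633 633 637 606 580 564 568 559 615 629 444]
 [531 562 600 601 607 623 628 630 630 633 627 639 585 571 634 617 403]]
```

Request:
jog_arm:
  increments:
    - [0, -0.05, 0.4, 0, 0]
    - [0, -0.09, 0.8, 0, 0]
    - [0, -0.09, 0.95, 0, 0]
    - [0, -0.09, 0.95, 0, 0]
    - [0, -0.09, 0.95, 0, 0]
    - [0, -0.09, 0.95, 0, 0]
    - [0, -0.09, 0.95, 0, 0]
    - [0, -0.09, 0.95, 0, 0]
    - [0, -0.09, 0.95, 0, 0]
    - [0, -0.09, 0.95, 0, 0]
    - [0, -0.09, 0.95, 0, 0]
    - [0, -0.09, 0.95, 0, 0]

```text
t: 30.48
tool_pos: [434.1, -52.1, 195.3]
ee_rot: [-0.0, 0.999, 0.04, -0.0]
wrist_force: [0.7, 0.5, -3.2]
opening: 0.187
gripper_force: 78.6
```

Request:
jog_arm:
  increments:
    - [0, -0.09, 0.95, 0, 0]
    - [0, -0.09, 0.95, 0, 0]
    - [0, -0.09, 0.95, 0, 0]
    - [0, -0.09, 0.95, 0, 0]
    - [0, -0.09, 0.95, 0, 0]
    - [0, -0.09, 0.9, 0, 0]
    - [0, -0.09, 0.7, 0, 0]
    - [0, 0, 0.4, 0, 0]
    - [0, 0, 0, 0, 0.6]
    - [0, 0, 0, 0, 0.9]
    - [0, 0, 0, 0, 0.9]
    - [0, 0, 0, 0, 0.9]

```text
t: 31.48
tool_pos: [431.8, -253.4, 195.2]
ee_rot: [-0.0, 0.992, -0.127, -0.0]
wrist_force: [0.5, -0.3, -3.0]
opening: 0.186
gripper_force: 78.7
```

Request:
jog_arm:
  increments:
    - [0, 0, 0, 0, 0.6]
    - [0, 0, 0, 0, 0.25]
    - [0, 0, 0, 0, 0]
    - [0, 0, 0, 0, 0]
    - [0, 0, 0, 0, 0]

```text
t: 31.9
tool_pos: [432.1, -253.5, 195.5]
ee_rot: [-0.0, 0.986, -0.166, -0.0]
wrist_force: [0.7, -0.1, -2.2]
opening: 0.188
gripper_force: 78.7
```

```bash
python3 go.py 434.7 -291.7 142 -109.3; python3 lid.py
```

```text
t 31.9 pos [ 432.1 -253.5  195.5] phi -109.1 tilt [-0.  0. -1.] need [0.5  1.17 1.78] F [ 0.7 -0.1 -2.2] op 16.1 78.65084767341614
turn rad/0.1 0.03
px [145.3  97.9] th 106.0 stat [ 15  14  23  25 460] rel along ex,ey 74.8 55.8 want 76 57
px [331.9 338.1] th 25.0 stat [   0    0   49   49 1657] rel along ex,ey -80.3 -53.7 want -76 -57
```

Request:
jog_arm:
  increments:
    - [0, 0.2, 0.5, 0, 0.03]
    - [0, 0.3, 0.67, 0.2, 0]
    - [0, 0, 0, 0.5, 0]
    - [0, 0, 0, 0.6, 0]
    - [0, 0, 0, 0.4, 0]
    - [0, 0, 0, 0.08, 0]
    - [0, 0, 0, 0, 0]
    - [0, 0, 0, 0, 0]
    - [0, 0, 0, 0, 0]

```text
t: 32.7
tool_pos: [435.1, -292.1, 143.2]
ee_rot: [0.001, 0.986, -0.168, 0.001]
wrist_force: [-0.1, -0.7, -2.9]
opening: 0.188
gripper_force: 78.8
```

```bash
python3 go.py 434.7 -291.7 128 -109.3; python3 lid.py
python3 - <<'E'
from meas import *
w=cap('wrist','w8.png');t=cap('top')
c=w['color'][60:140,105:185]
cv2.imwrite('pics/last.png',np.hstack([cv2.resize(c,(400,400),interpolation=cv2.INTER_CUBIC),cv2.resize(w['color'],(400,400))])[:,:,::-1])
E
```

```text
t 32.7 pos [ 435.1 -292.1  143.2] phi -109.4 tilt [ 0.001 -0.001 -1.   ] need [-0.02 -0.01  0.51] F [-0.1 -0.7 -2.9] op 16.1 78.80651593208313
turn rad/0.1 -0.01
px [143.1  95.8] th 111.0 stat [   0    0   49   49 2217] rel along ex,ey 76.1 56.9 want 76 57
px [335.7 335.1] th 25.0 stat [   0    0   49   49 2027] rel along ex,ey -77.5 -56.1 want -76 -57
```

Request:
jog_arm:
  increments:
    - [0, -0.02, 0, 0.1, 0]
    - [0, 0, 0, 0.15, 0]
    - [0, 0, 0, 0.15, 0]
    - [0, 0, 0, 0.08, 0]
    - [0, 0, 0, 0, 0]
    - [0, 0, 0, 0, 0]

```text
t: 33.35
tool_pos: [434.2, -291.5, 127.6]
ee_rot: [-0.0, 0.986, -0.168, -0.0]
wrist_force: [0.6, -0.1, -2.9]
opening: 0.191
gripper_force: 78.9
```

Request:
jog_arm:
  increments:
    - [0, 0, 0, 0.07, 0]
    - [0, 0, 0, 0.07, 0]
    - [0, 0, 0, 0, 0]
    - [0, 0, 0, 0, 0]

```text
t: 33.68
tool_pos: [434.2, -291.5, 123.5]
ee_rot: [-0.0, 0.986, -0.168, -0.0]
wrist_force: [-0.1, -0.7, -1.8]
opening: 0.186
gripper_force: 78.9
```

The lid is 9 mm below the pin tips with no contact force, so both pins are in their holes. Setting it down.

Request:
jog_arm:
  increments:
    - [0, 0, 0, 0.04, 0]
    - [0, 0, 0, 0.04, 0]
    - [0, 0, 0, 0, 0]
    - [0, 0, 0, 0, 0]

```text
t: 34.02
tool_pos: [434.2, -291.5, 121.1]
ee_rot: [-0.0, 0.986, -0.168, -0.0]
wrist_force: [-0.0, -0.7, -2.3]
opening: 0.191
gripper_force: 78.9
```

Request:
jog_arm:
  increments:
    - [0, 0, 0, 0.03, 0]
    - [0, 0, 0, 0, 0]
    - [0, 0, 0, 0, 0]

```text
t: 34.27
tool_pos: [434.3, -291.6, 120.7]
ee_rot: [0.0, 0.986, -0.168, 0.0]
wrist_force: [-1.2, 1.5, 2.0]
opening: 0.187
gripper_force: 79.3
```

Contact came at TCP 120.7, as expected (16.7 + 104). Releasing, retreating and checking.

Request:
jog_arm:
  increments:
    - [50, 0, 0, 0, 0]
    - [50, 0, 0, 0, 0]
    - [50, 0, 0, 0, 0]
    - [50, 0, 0, 0, 0]
    - [50, 0, 0, -0.3, 0]
    - [50, 0, 0, -0.6, 0]
    - [50, 0, 0, -1, 0]
    - [50, 0, 0, -1, 0]
    - [50, 0, 0, -0.8, 0]
    - [50, 0, -0.5, 0, 0]
    - [50, 0, -0.8, 0, 0]
    - [50, 0, -0.8, 0, 0]

```text
t: 35.27
tool_pos: [455.2, -231.8, 232.3]
ee_rot: [0.0, 0.986, -0.169, 0.001]
wrist_force: [0.4, -0.1, -0.3]
opening: 0.585
gripper_force: 0.0
```

Request:
jog_arm:
  increments:
    - [50, 0, -0.9, 0, 0]
    - [50, 0, -0.9, 0, 0]
    - [50, 0, -0.9, 0, 0]
    - [50, 0, -0.9, 0, 0]
    - [50, 0, -0.9, 0, 0]
    - [50, 0, -0.9, 0, 0]
    - [50, 0, 0, 0, 0]
    - [50, 0, 0, 0, 0]

```text
t: 35.93
tool_pos: [509.0, -78.5, 231.9]
ee_rot: [0.0, 0.986, -0.167, 0.0]
wrist_force: [-0.4, -1.3, -0.6]
opening: 0.589
gripper_force: 0.0
```

Run:
```python
from meas import *
t=cap('top');s=cap('side');im=t['color'];g=im.astype(int).sum(2)
k=np.zeros(g.shape,np.uint8);k[160:280,320:430]=1
for th in(500,560):
    q=max(cv2.findContours((g>th).astype(np.uint8)*k,0,1)[0],key=cv2.contourArea)
    print(cv2.minAreaRect(np.array([onz(t,*b[0],114)[:2] for b in q],np.float32)))
cv2.imwrite('pics/end.png',np.hstack([cv2.resize(s['color'][170:350,240:420],(400,400)),cv2.resize(im[60:300,120:440],(400,300))[:,:].copy() if 0 else cv2.resize(im[60:300,120:440],(400,400))])[:,:,::-1])
```

```text
((434.2866516113281, -290.9549560546875), (159.3849334716797, 199.56069946289062), 70.76032257080078)
((444.7410888671875, -261.5379333496094), (95.14124298095703, 197.39476013183594), 71.3342514038086)
```

View pics/end.png

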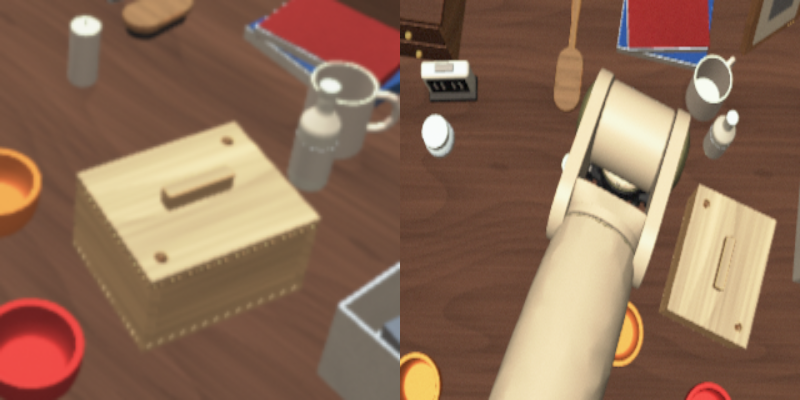

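The lid sits flush on the box: side crop centre (197,195), pins visible in the holes at (228,141) and (160,257). Its measured rectangle centre (434.3,-291.0) and angle match the box, and the bystanders in view stand where they were.

```bash
python3 -c "
from station import env
print(env.close_job())"
```

```text
the job is handed in; nothing more can be done
None
```

The three bowls are nested in the box, the lid is flush over both pins, and the job was handed in at about 36 s; the hand-in returned no verdict, but my last camera check showed lid and box aligned.

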